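# Lock a turned neck ring on the lacquering spindle with its spring clip

### The job

Set the turned wooden ring over the upright lacquering spindle so that it sits flat on the brass shoulder, and let go of it. Then take the spring clip by its red tab and push it, level and sideways along the slot, onto the spindle's groove between the ring and the head until it snaps fully home, and leave it there. Go by feel, since the spindle may be clamped anywhere along its slot: work gently and never push with more than 15 N. Leave the vase, the bowl and the brush alone.

Things in the scene. Friction and masses are not known exactly. Their poses are not given: they have to be found in the camera images.
- stand: fixed stand: green base 150 x 100 mm, 16 high, a block, and a round brass shoulder plate 68 mm across, its top at 62 mm. A black slot 42 mm long in the plate runs along the stand's x. The steel spindle stands upright in the slot, clamped anywhere within 12 mm of the stand's centre along x (y = 0); where is not measured. Origin: centre, on the table. Push on it with 15 N at most
- seat (a point): centre of the brass shoulder's top face, 62 mm above the table, where the ring's underside rests. The spindle above it: 16 mm across to 95 mm above the table, copper-coloured neck (the groove) 11 mm across from 95 to 106, head 16 mm across to 113, tapering to 8 mm across at its top, 120 mm above the table
- groove (a point): point over the stand's centre, 101 mm above the table: mid-height of the 10 mm gap left between the top of the seated ring (96 mm) and the underside of the spindle's head (106 mm). The spindle's axis is up to 12 mm from it along the stand's x; x, y, z axes are the stand's
- ring: loose light-wood turned ring, upright, 66 mm outside, 44 mm hole, 34 mm high, about 90 to 160 g. Origin: centre of its underside. It starts on a cork pad; either way up is the same. Centred over the seat it clears the spindle wherever that is clamped
- ring_pad: fixed cork pad 130 x 120 x 8 mm, origin at the centre of its underside on the table; the ring starts on it
- clip: loose spring clip, 60 g, lying level, 27 mm wide, 7 thick. Origin: in its underside, at the point that comes onto the spindle's axis when home. Mouth opens along its +x, z up. Two sprung jaws, hinged at x = -30 mm, end in 7 mm ball tips (x = +2.8) that leave a mouth 5.8 mm wide and must spread over the 11 mm neck. Between them an 11 mm wide nose ends at x = -5.5 and stops on the neck when home
- clip_seat (a point): point of the clip 3.5 mm above its origin (mid-thickness); on the spindle's own axis when home. The balls meet the neck when it is about 9 mm short of that axis; the push grows to about 5 N, drops below zero as the balls pass the neck some 3 mm short of home, then rises steeply as the nose stops at home
- tab (a point): middle of the clip's red grip tab: 38 mm behind the clip's origin (x = -38 mm) and 30 mm above its underside. The tab is 20 mm long in clip x, 12 mm wide in clip y, and stands up from the 7 mm thick bridge (x = -46 to -30) to 45 mm above the underside. Pinch it across its 12 mm width
- jaw_l (a joint): opening angle of the clip's left jaw (its +y side), rad: 0 closed, up to about 0.08 as the neck passes, 0.02 to 0.05 when home on the neck
- jaw_r (a joint): the same for the right jaw (-y side), rad: 0 closed, 0.02 to 0.05 when home on the neck
- clip_pad: fixed plywood block 130 x 120 x 20 mm, origin at the centre of its underside on the table; the clip starts lying on it
- vase: bystander: loose solid turned wooden vase, 104 mm across, 165 mm high, origin at the centre of its underside. Leave it alone
- bowl: bystander: loose blue glazed lacquer bowl, 110 mm across, 50 mm high, origin at the centre of its underside. Leave it alone
- brush: bystander: loose flat wooden-handled brush lying on the table across the robot's view, handle to its -x, origin under its middle. Leave it alone
There are look-alikes about, which are no part of the job. What is meant by the ring is not blue, and is the smaller of those in its own colour.

How it is judged:
On the way, in this order (a step that is already met when the one before it is completed fails the run):
1. the ring sits flat on the brass shoulder around the spindle, let go (horizontal distance between ring and seat below 0.027 m and z of ring in the frame of seat between -0.002 and 0.002 m and angle between ring's own z axis and vertical below 0.06 rad and contact force between the fingers and ring below 0.05 N), for 0.2 s.
2. the clip is snapped fully home in the groove above the ring, let go (horizontal distance between clip_seat and groove below 0.015 m and z of clip_seat in the frame of groove between -0.003 and 0.003 m and angle between clip's own z axis and vertical below 0.15 rad and value of joint jaw_l between 0.012 and 0.09 rad and value of joint jaw_r between 0.012 and 0.09 rad and horizontal distance between ring and seat below 0.027 m and z of ring in the frame of seat between -0.002 and 0.002 m and angle between ring's own z axis and vertical below 0.06 rad and contact force between the fingers and clip below 0.05 N), for 0.2 s.
At the end, for the whole second after the job is handed in: ring flat on the shoulder around the spindle (within 27 mm of the seat point, height 2 mm, tilt 0.06 rad); clip home on the neck: both jaws open 0.012 to 0.09 rad, seat point within 15 mm of the groove point sideways and 3 mm in height, level within 0.15 rad; both at rest (horizontal distance between ring and seat below 0.027 m and z of ring in the frame of seat between -0.002 and 0.002 m and angle between ring's own z axis and vertical below 0.06 rad and horizontal distance between clip_seat and groove below 0.015 m and z of clip_seat in the frame of groove between -0.003 and 0.003 m and angle between clip's own z axis and vertical below 0.15 rad and value of joint jaw_l between 0.012 and 0.09 rad and value of joint jaw_r between 0.012 and 0.09 rad and linear speed of each of clip, ring below 0.01 m/s); the robot touches nothing.
It fails at once if the clip is forced onto the spindle (34 N with the jaws' own squeeze of about 14 N) (contact force between clip and stand above 34 N).
It fails at once if the ring is slammed or pressed onto the shoulder with over 40 N (contact force between ring and stand above 40 N).
It fails at once if the vase is moved by more than 15 mm (distance of vase from where it was at the start of the episode above 0.015 m).
It fails at once if the bowl is moved by more than 15 mm (distance of bowl from where it was at the start of the episode above 0.015 m).
It fails at once if the brush is moved by more than 15 mm (distance of brush from where it was at the start of the episode above 0.015 m).
It also fails if it takes over 72 s, if anything falls off the work surface, if the arm or the gripper's body presses on something with over 40 N, if the wrist force passes 120 N, or if a joint passes its speed limit or range.

### The arm

A 6-joint arm with a two-finger parallel gripper is mounted at the origin on the work surface. World frame = base frame: x ahead of the robot, y to its left, z up, the work surface at z = 0. Lengths are in m, angles in rad, forces in N, time in s.
With the tool pointing down it reaches from about 0.425 to 0.95 m from the base axis. Payload 3.5 kg.
Tool frame: the origin (TCP) lies midway between the tips of the shut fingers; the grasp point (between the pads) lies 19 mm behind it (ctrl.pinch_z is the distance from the TCP to the grasp point, in m); z points along the fingers, y is the line along which they close (so a half turn about z gives the same grasp; the last joint's range is limited). The gripper opens to 85 mm and grips with 20 to 120 N. Pads are 22 mm wide; open, the fingers measure 114 mm over their backs; the gripper's body (76 mm by 85 mm) begins 54 mm behind the grasp point. The pads swing forward as they close: fully open they stand 13 mm farther back than shut.
Start: joints at [-1.274, 0.286, 1.577, -0, 1.279, -0.15], TCP at [0.292, -0.609, 0.209] pointing down, gripper open.
Joint ranges: [-2.77, 2.77], [-0.9, 2.22], [0.21, 2.48], [-1.53, 4.67], [0.24, 2.81], [-2.84, 2.84]. Speed limits (rad/s): [2.79, 2.79, 3.14, 3.14, 3.14, 3.14].

### API

Orientations are given as a unit quaternion [x, y, z, w].
In Python, from plant import get_state, viewer, sign_off, ctrl gives the robot as it stands. The module is installed in compiled form; this text tells all that it offers.
- The arm moves only by the shell command python3 -m handwheel 'ROWS' [FORCE]. ROWS is JSON, a list that holds one entry, the list of rows, each a list of 5 numbers: the finger opening in m, from 0 to 0.0854, then the shift along the tool's x, y, z in m, then the turn about the tool's z in degrees. In form: [[[claw, x, y, z, spin], ...]]. A call has 1 to 12 rows; each row shifts and turns the commanded pose from where the row before left it, along the tool's axes as they then stand; what a row does not reach is not made up. A row lasts 1/12 s, in which the tool goes at most 41.7 mm and 7.16 degrees, less where a joint would pass 70% of its speed; a pose out of reach is approached as far as the arm can. A call is refused whole if a number of a shift passes 0.0417 or a number of a turn 7.16, either way. A call with a gripper value outside its range is refused whole. The fingers move at their own pace and stop on an object; FORCE is the grip in N (left out, the last holds). Time passes only in rows, so rows that do not move let the fingers close. It gives the time, the measured TCP pose, the force, the opening and the grip force at its end, in the units of the state.
- get_state(): the state, without advancing time (a new reading comes with each control period).
- viewer.read_camera(name): name is "scene" or "top" or "wrist"; returns the picture (400x640x3 uint8, blue, green, red); there is no depth.
- viewer.camera_params(name): a dict with "fov_y" (degrees; the focal length in pixels is half the picture's height over the tangent of half this angle, whatever the lens; pixels are square), "cx", "cy" (the principal point, pixels), "xyz" and "attitude" of the camera in the world; the wrist camera has in their place "hand_eye" (4x4, takes a point from camera to tool coordinates, whose origin is the TCP and whose axes are the flange's). Camera axes: x right, y up, looking along -z (the intrinsics and any distortion apply to the point x, -y, -z); pixel columns grow to the right and rows downward; lengths in m; the calibration is good to about 2 mm. A picture is of the moment at which its call begins: read the wrist's pose just before it. camera_params takes no time and is no camera call.
- sign_off(): hands the job in; it is judged then, once.
Trained networks look in the newest picture that a camera, given by its name, has taken for a name from the list of things; names that differ only in an ending like _2 or _b are one class to them, and where a whole thing is asked for, a point or a joint stands for the part that bears it (a point fixed in the world has none). Each returns a list of dicts, best first, with "confidence" (0 to 1); they miss things now and then, are a little off and sometimes report something else, mostly with a low value. They report only what shows in the picture. A call takes as long as a camera call. They do not tell look-alikes from the thing itself.
- viewer.look_for(camera, name): "extent" ([left, top, width, height] as shares, 0 to 1, of the picture: columns of its width, rows of its height, round what is visible of it).
- viewer.outline_of(camera, name): "mask" (400x640 bool, what is visible of it) and "extent" ([left, top, width, height] as shares, 0 to 1, of the picture: columns of its width, rows of its height, round what is visible of it).
- viewer.pinpoint(camera, name): "xy" ([column, row] as shares, 0 to 1, of the picture: columns of its width, rows of its height: a listed point, or the origin of a listed thing).
The state is a dict: "time": time; "qpos": joint angles; "dq": joint speeds; "joint_efforts": joint torques, N m; "eef_pos": TCP position; "tcp_rot": TCP orientation; "contact_force": force on the tool from outside, world axes, zero at the start; "wrist_torque": the same for the moment, N m; "opening": opening from 0.0 (shut) to 1.0 (fully open); "finger_force": force on a finger pad.
Only numpy, scipy, OpenCV 4.12 (cv2) and the standard library are available. Lean on these libraries where they do the work, as an engineer would, in place of code of your own. Each camera call takes 0.05 s, during which the arm holds its last target. There are 200 camera calls.

## Working session

There is one attempt and no reset: what is moved stays moved. The work goes in short steps, Python scripts to look and compute and a shell command to move; the robot and the scene stay as the last step left them, time stands still between calls to the robot, and variables do not carry over. Pictures are saved under pics/ and viewed, at most 10 in all, crops included, and the job is handed in when it is done.

```bash
mkdir -p pics; cat > h.py <<'E'
import numpy as np, cv2
from scipy.spatial.transform import Rotation as R
from plant import get_state, viewer, sign_off, ctrl
def pose(cam, st=None):
    p=viewer.camera_params(cam)
    if 'hand_eye' in p:
        st=st or get_state(); H=np.array(p['hand_eye'])
        T=np.eye(4);T[:3,:3]=R.from_quat(st['tcp_rot']).as_matrix();T[:3,3]=st['eef_pos'];T=T@H
        return p,T[:3,:3],T[:3,3]
    a=np.array(p['attitude'],float)
    Rm=R.from_quat(a).as_matrix() if a.size==4 else a.reshape(3,3)
    return p,Rm,np.array(p['xyz'])
def ray(cam,uv,z,st=None):
    "pixel uv -> world point at height z (ignores distortion unless given)"
    p,Rm,o=pose(cam,st); f=200/np.tan(np.radians(p['fov_y'])/2)
    d=Rm@np.array([(uv[0]-p['cx'])/f,-(uv[1]-p['cy'])/f,-1]); return o+d*(z-o[2])/d[2]
def proj(cam,P,st=None):
    p,Rm,o=pose(cam,st); f=200/np.tan(np.radians(p['fov_y'])/2)
    c=Rm.T@(np.array(P)-o); return np.array([p['cx']+f*c[0]/-c[2],p['cy']-f*c[1]/-c[2]])
E
python3 - <<'E'
from h import *
for c in ['scene','top','wrist']: print(c,viewer.camera_params(c))
st=get_state(); print(st)
ims=[viewer.read_camera(c) for c in ['scene','top','wrist']]
cv2.imwrite('pics/top.png',ims[1]); cv2.imwrite('pics/scene.png',ims[0]); cv2.imwrite('pics/wrist.png',ims[2])
for n in ['ring','seat','groove','clip','tab','stand','clip_pad','ring_pad','vase','bowl','brush']:
    for c in ['top']:
        print(c,n,[(np.round(np.array(d['xy'])*[640,400],1),round(d['confidence'],2)) for d in viewer.pinpoint(c,n)][:4])
E
```

```text
scene {'fov_y': 47.03693078295001, 'cx': 320.38071965954555, 'cy': 202.21991011418552, 'xyz': array([ 1.02894512, -0.60118952,  0.88843891]), 'attitude': array([0.36770724, 0.12043753, 0.2751978 , 0.88008656])}
top {'fov_y': 51.867732595255866, 'cx': 314.0523528601277, 'cy': 193.12013049738374, 'xyz': array([0.46308357, 0.04845014, 1.14566082]), 'attitude': array([-0.0458619 ,  0.02881043,  0.71436532, -0.69767388])}
wrist {'fov_y': 63.5405199795944, 'cx': 320.15534860648023, 'cy': 201.27713833137838, 'hand_eye': array([[-1.76162283e-04,  9.45747414e-01,  3.24902750e-01,
         8.46316539e-02],
       [ 9.99999957e-01,  9.00561495e-05,  2.80058893e-04,
        -4.80429105e-04],
       [ 2.35605483e-04,  3.24902785e-01, -9.45747389e-01,
        -1.66294827e-01],
       [ 0.00000000e+00,  0.00000000e+00,  0.00000000e+00,
         1.00000000e+00]])}
{'time': 0.0, 'qpos': array([-1.27402070e+00,  2.87151472e-01,  1.57817793e+00, -6.52855129e-08,
        1.27862284e+00, -1.49978193e-01]), 'dq': array([ 1.15398159e-04,  6.59326200e-04,  2.43376037e-04, -6.43065741e-04,
       -1.54842821
[... 401 characters left out ...]
96, -0.0065596 , -0.02830656]), 'finger_force': 0.0, 'opening': 1.0004887746225848}
top ring [(array([200.3, 218.5]), 0.93), (array([255.5, 278.9]), 0.91), (array([255.6, 221.1]), 0.86)]
top seat [(array([366.8, 185.6]), 0.92)]
top groove [(array([368.8, 186.1]), 0.59), (array([444.9, 229.8]), 0.31)]
top clip [(array([442.2, 214.9]), 0.66)]
top tab [(array([447.8, 231.3]), 0.64)]
top stand [(array([362.9, 188.8]), 0.67)]
top clip_pad [(array([434.8, 224.2]), 0.89), (array([441.4, 215.8]), 0.31)]
top ring_pad [(array([261. , 213.5]), 0.97)]
top vase [(array([236.7, 141.9]), 0.76), (array([253.1, 216.5]), 0.18)]
top bowl [(array([420.8, 136.4]), 0.93)]
top brush [(array([341.9, 136.9]), 0.82)]
```

View pics/top.png

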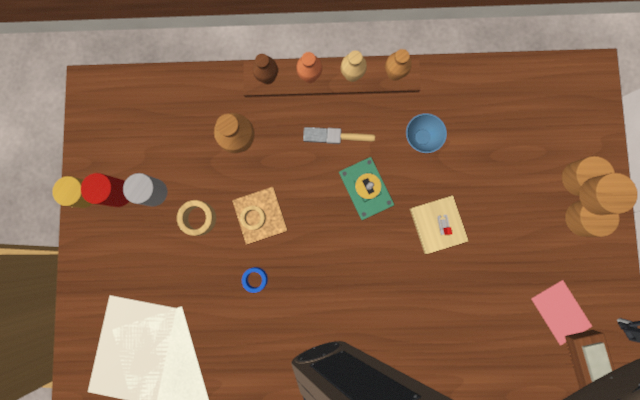

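View pics/scene.png

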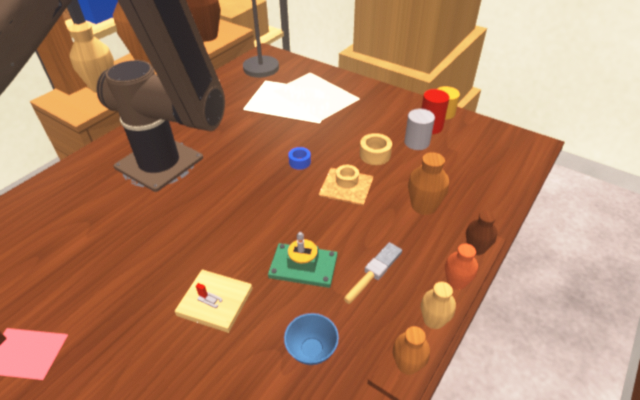

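The top picture shows the ring on cork at about (255,218), a larger look-alike at (195,217), the stand at (367,187), the clip at (443,221) with its red tab at (447,231), and the bowl at (427,133). The scene picture agrees with that layout.

```bash
python3 - <<'E'
from h import *
im=cv2.imread('pics/top.png'); 
hsv=cv2.cvtColor(im,cv2.COLOR_BGR2HSV)
g=cv2.inRange(hsv,(55,80,40),(90,255,255)); g[:, :300]=0; g[:,430:]=0
cs,_=cv2.findContours(g,cv2.RETR_EXTERNAL,cv2.CHAIN_APPROX_NONE); c=max(cs,key=cv2.contourArea)
def rect(c,z,n):
    w=np.array([ray('top',p[0].astype(float),z)[:2] for p in c]); (cx,s,a)=cv2.minAreaRect((w*1000).astype(np.float32)); print(n,np.round(cx,1),np.round(s,1),round(a,1))
rect(c,.016,'stand')
for n,z in [('ring_pad',.008),('clip_pad',.02)]:
    viewer.read_camera('top') if n=='ring_pad' else 0
    m=viewer.outline_of('top',n)[0]['mask'].astype(np.uint8)
    cs,_=cv2.findContours(m,cv2.RETR_EXTERNAL,cv2.CHAIN_APPROX_NONE); rect(max(cs,key=cv2.contourArea),z,n)
print('ring',ray('top',(255.5,218.5),.025)); 
for d in viewer.outline_of('top','ring'):
    e=np.array(d['extent'])*[640,400,640,400]; print(e,ray('top',e[:2]+e[2:]/2,.042), ray('top',(e[0]+e[2],e[1]),.042)-ray('top',(e[0],e[1]+e[3]),.042))
print('seat',ray('top',(366.8,185.6),.062)); print('groove',ray('top',(368.8,186.1),.101))
print('clip',ray('top',(442.2,214.9),.02),'tab',ray('top',(447.8,231.3),.05))
v=viewer.look_for('top','bowl')[0]['extent'];print(v)
print('bowl',ray('top',(426,134),.05),'vase',ray('top',(236.7,141.9),0),'brush',ray('top',(341.9,136.9),0.0))
st=get_state();print(R.from_quat(st['tcp_rot']).as_matrix().round(3), ctrl.pinch_z)
E
```

```text
stand [594.4 -68.9] [146.7  97.8] 23.6
ring_pad [527.  226.8] [134.9 119.6] 18.3
clip_pad [ 487.9 -262.2] [130.  123.6] 15.6
ring [0.51652894 0.23577185 0.025     ]
[177.28  202.8    38.976  34.88 ] [0.51475115 0.39213319 0.042     ] [ 0.09162478 -0.10526954  0.        ]
[242.688 205.     26.176  26.   ] [0.51704555 0.23217479 0.042     ] [ 0.06828176 -0.07123419  0.        ]
[241.92  266.     25.408  27.2  ] [0.3539802  0.23643679 0.042     ] [ 0.06958237 -0.06808905  0.        ]
seat [ 0.59485221 -0.06673228  0.062     ]
groove [ 0.58869613 -0.06762651  0.101     ]
clip [ 0.51461839 -0.27248161  0.02      ] tab [ 0.46977614 -0.27618734  0.05      ]
[0.6353, 0.2928, 0.058, 0.0858]
bowl [ 0.73265207 -0.23247849  0.05      ] vase [0.73736899 0.29220318 0.        ] brush [ 0.74336711 -0.00785819  0.        ]
[[ 0.902  0.432  0.   ]
 [ 0.432 -0.902 -0.   ]
 [ 0.     0.    -1.   ]] 0.0187
```

```bash
python3 -m handwheel '[[[0.0854,0.033,-0.025,0,0],[0.0854,0.033,-0.025,0,0],[0.0854,0.033,-0.025,0,0],[0.0854,0.033,-0.025,0,0],[0.0854,0.033,-0.025,0,0],[0.0854,0.033,-0.025,0,0],[0.0854,0.033,-0.025,0,0],[0.0854,0.033,-0.025,0,0],[0.0854,0.033,-0.025,0,0],[0.0854,0.033,-0.025,0,0],[0.0854,0.033,-0.025,0,0],[0.0854,0.033,-0.025,0,0]]]' 20
python3 -m handwheel '[[[0.0854,0.017,-0.036,0,1],[0.0854,0.017,-0.036,0,1],[0.0854,0.017,-0.036,0,0],[0.0854,0.017,-0.036,0,0],[0.0854,0.017,-0.036,0,0],[0.0854,0.017,-0.036,0,0],[0.0854,0.017,-0.036,0,0],[0.0854,0.017,-0.036,0.015,0],[0.0854,0.017,-0.036,0.015,0],[0.0854,0.017,-0.036,0.015,0],[0.0854,0,0,0.015,0],[0.0854,0,0,0,0]]]'
python3 - <<'E'
from h import *
st=get_state(); im=viewer.read_camera('wrist'); cv2.imwrite('pics/w1.png',im)
print(st['eef_pos'],R.from_quat(st['tcp_rot']).as_matrix().round(3))
for d in viewer.outline_of('wrist','ring'):
    e=np.array(d['extent'])*[640,400,640,400]
    cs,_=cv2.findContours(d['mask'].astype(np.uint8),cv2.RETR_EXTERNAL,cv2.CHAIN_APPROX_NONE); c=max(cs,key=cv2.contourArea)
    print(d['confidence'],e)
for d in viewer.pinpoint('wrist','ring'): 
    u=np.array(d['xy'])*[640,400]; print(d['confidence'],u,ray('wrist',u,.008,st))
E
```

```text
time: 1.95
eef_pos: [0.5198, -0.1651, 0.209]
tcp_rot: [0.975, 0.221, 0.0, 0.0]
contact_force: [0.1, -1.1, -0.7]
opening: 0.999
finger_force: 0.0
time: 2.95
eef_pos: [0.526, 0.23, 0.1459]
tcp_rot: [0.978, 0.206, -0.003, 0.0]
contact_force: [-1.1, -1.1, -1.1]
opening: 1.001
finger_force: 0.0
[0.52599224 0.23000336 0.14587757] [[ 0.915  0.404 -0.006]
 [ 0.404 -0.915 -0.002]
 [-0.006 -0.001 -1.   ]]
0.95 [ 61.696  51.    141.376 121.08 ]
0.86 [211.968 283.68   67.712  68.8  ]
0.84 [267.2   149.4    73.408  75.28 ]
0.6 [305.728 180.92 ] [0.52019689 0.24363207 0.008     ]
0.6 [156.288 112.08 ] [0.52504368 0.39320324 0.008     ]
```

View pics/w1.png

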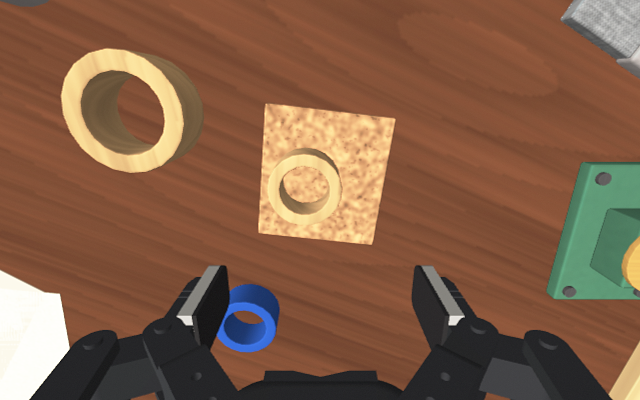

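The wrist picture shows the small wooden ring on the cork, with its top face centred at about (304,188). The big look-alike is at (123,110), and the blue one at (250,318) is clear of the pad.

```bash
python3 - <<'E'
from h import *
st=get_state(); Rm=R.from_quat(st['tcp_rot']).as_matrix()
for u in [(304,188),(268,188),(340,188),(304,225)]:
    P=ray('wrist',u,.042,st); print(P,(Rm.T@(P-st['eef_pos'])).round(4))
E
```

```text
[0.5257301  0.24265657 0.042     ] [ 0.0028 -0.0149  0.1082]
[0.51298329 0.27190218 0.042     ] [ 0.0028 -0.0468  0.1082]
[0.5384772  0.21341028 0.042     ] [0.0028 0.017  0.1082]
[0.49290167 0.22897654 0.042     ] [-0.0328 -0.0155  0.1082]
```

```bash
python3 -m handwheel '[[[0.0854,0.003,-0.015,0,0],[0.0854,0,0,0.03,0],[0.0854,0,0,0.03,0],[0.0854,0,0,0.03,0],[0.0854,0,0,0.025,0],[0.0854,0,0,0.01,0],[0.0854,0,0,0.009,0],[0.0854,0,0,0,0],[0.0854,0,0,0,0]]]' 20
python3 -m handwheel '[[[0.06,0,0,0,0],[0.06,0,0,0,0],[0.06,0,0,0,0],[0.06,0,0,0,0],[0.06,0,0,0,0],[0.06,0,0,0,0]]]' 30
```

```text
time: 3.85
eef_pos: [0.5268, 0.2432, 0.0171]
tcp_rot: [0.979, 0.204, 0.001, -0.0]
contact_force: [0.1, 0.1, -0.0]
opening: 1.0
finger_force: 0.0
time: 4.35
eef_pos: [0.5255, 0.2435, 0.0158]
tcp_rot: [0.979, 0.205, 0.0, -0.0]
contact_force: [0.6, 0.1, -0.2]
opening: 0.705
finger_force: 0.0
```

```bash
python3 - <<'E'
from h import *
im=viewer.read_camera('wrist'); cv2.imwrite('pics/w2.png',im); st=get_state(); print(st['opening'],st['finger_force'],st['eef_pos'])
E
```

```text
0.6967863114440246 0.0 [0.52540967 0.24348739 0.01567511]
```

View pics/w2.png

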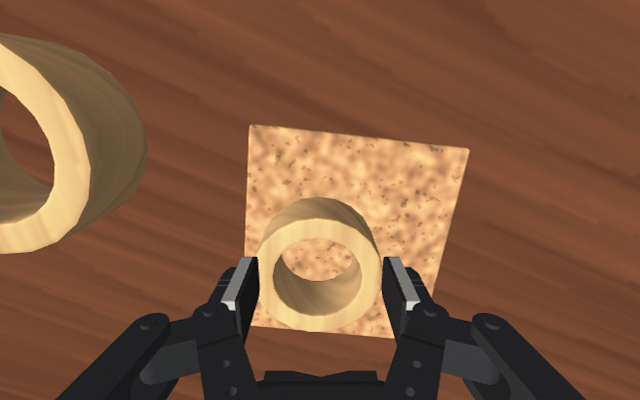

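The ring is between the pads, centred at (320,275), but not gripped yet because the gap still shows. I'll close further.

```bash
python3 -m handwheel '[[[0.04,0,0,0.003,0],[0.04,0,0,0,0],[0.04,0,0,0,0],[0.04,0,0,0,0],[0.04,0,0,0,0],[0.04,0,0,0,0],[0.04,0,0,0,0],[0.04,0,0,0,0]]]' 30
python3 - <<'E'
from h import *
st=get_state();print(st['opening'],st['finger_force'],st['contact_force'],(R.from_quat(st['tcp_rot']).as_matrix().T@(ray('wrist',(320,275),.042,st)-st['eef_pos'])).round(4))
E
```

```text
time: 5.07
eef_pos: [0.5291, 0.2447, 0.0177]
tcp_rot: [0.979, 0.205, 0.004, -0.0]
contact_force: [-3.6, -0.6, 17.8]
opening: 0.466
finger_force: 8.9
0.466231301542201 8.93459823354533 [-3.59801423 -0.58009046 17.80692302] [-0.0035 -0.0006 -0.0243]
```

```bash
python3 - <<'E'
from h import *
im=viewer.read_camera('wrist'); s=viewer.read_camera('scene')
a=cv2.resize(im,(480,300)); b=cv2.resize(s[120:240,280:460],(450,300),interpolation=cv2.INTER_CUBIC)
cv2.imwrite('pics/w3.png',np.vstack([a,cv2.copyMakeBorder(b,0,0,0,30,cv2.BORDER_CONSTANT)]))
E
```

```text
(no output)
```

View pics/w3.png

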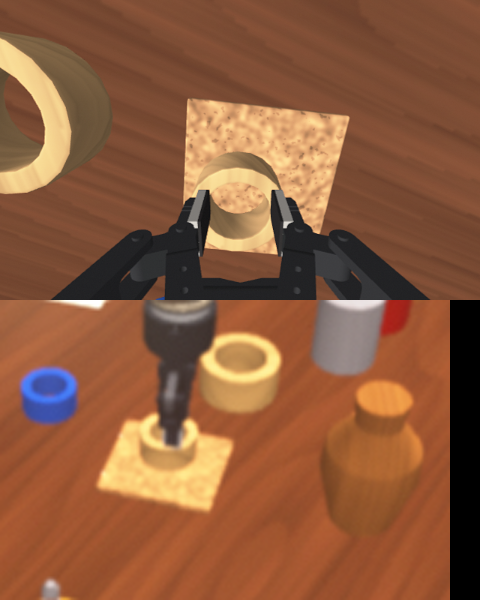

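The picture shows the pads resting on the ring's top face, so the open tips stand farther back than I reckoned. I'll lift, open and go deeper by feel.

```bash
python3 -m handwheel '[[[0.04,0,0,-0.01,0],[0.0854,0,0,-0.02,0],[0.0854,0,0,0,0],[0.0854,0,0,0,0],[0.0854,0,0,0,0],[0.0854,0,0,0,0],[0.0854,-0.002,0,0,0],[0.0854,0,0,0,0]]]' 20
python3 - <<'E'
from h import *
st=get_state(); print(st['eef_pos'],st['opening'])
im=viewer.read_camera('wrist'); Rm=R.from_quat(st['tcp_rot']).as_matrix()
cv2.imwrite('pics/w4.png',im)
for u in viewer.outline_of('wrist','ring')[:3]:
    e=np.array(u['extent'])*[640,400,640,400]; print(e)
E
```

```text
time: 5.83
eef_pos: [0.5225, 0.2423, 0.0413]
tcp_rot: [0.979, 0.204, -0.001, 0.0]
contact_force: [-0.4, -0.2, 1.0]
opening: 0.999
finger_force: 0.0
[0.52251543 0.24228937 0.04132398] 0.9991145723849734
[218.112 360.4    47.872  26.   ]
[262.528 177.    113.28  120.6  ]
[  1.472  27.68  166.016 194.72 ]
```

View pics/w4.png

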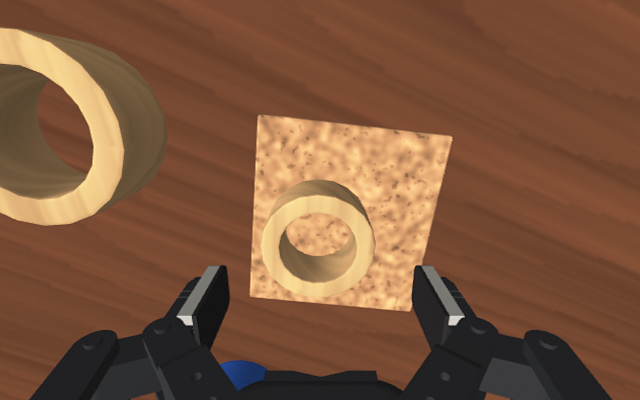

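The ring is undisturbed at (318,245). Triangulating the open pad tips at (228,265) puts them about 30 mm behind the TCP, so the TCP has to go to about z = 0.

```bash
python3 -m handwheel '[[[0.0854,-0.002,0,0.01,0],[0.0854,0,0,0.01,0],[0.0854,0,0,0.008,0],[0.0854,0,0,0.006,0],[0.0854,0,0,0.005,0],[0.0854,0,0,0.003,0],[0.0854,0,0,0,0],[0.0854,0,0,0,0],[0.0854,0,0,0,0]]]' 20
python3 -m handwheel '[[[0.05,0,0,0,0],[0.05,0,0,0,0],[0.05,0,0,0,0],[0.05,0,0,0,0],[0.05,0,0,0,0],[0.05,0,0,0,0],[0.05,0,0,0,0],[0.05,0,0,0,0]]]' 25
```

```text
time: 6.68
eef_pos: [0.5222, 0.2419, 0.001]
tcp_rot: [0.979, 0.205, 0.0, -0.0]
contact_force: [0.4, 0.4, -0.4]
opening: 1.002
finger_force: 0.0
time: 7.35
eef_pos: [0.5224, 0.2421, 0.0016]
tcp_rot: [0.979, 0.204, 0.001, -0.0]
contact_force: [-1.5, 0.7, 6.1]
opening: 0.751
finger_force: 28.5
```

```bash
python3 -m handwheel '[[[0.05,0,0,-0.01,0],[0.05,0,0,-0.035,0],[0.05,0,0,-0.04,0],[0.05,0,0,-0.04,0],[0.05,0,0,-0.04,0],[0.05,0,0,-0.02,0]]]' 25
python3 -m handwheel '[[[0.05,-0.015,0.035,0,0],[0.05,-0.015,0.035,0,0],[0.05,-0.015,0.035,0,0],[0.05,-0.015,0.035,0,0],[0.05,-0.015,0.035,0,0],[0.05,-0.015,0.035,0,0],[0.05,-0.015,0.035,0,0],[0.05,-0.015,0.035,0,0],[0.05,-0.015,0.035,0,0],[0.05,0,0,0,0],[0.05,0,0,0,0],[0.05,0,0,0,0]]]' 25
python3 - <<'E'
from h import *
st=get_state(); im=viewer.read_camera('wrist'); cv2.imwrite('pics/w5.png',im); Rm=R.from_quat(st['tcp_rot']).as_matrix()
print(st['opening'],st['finger_force'])
for n,z in [('seat',.062),('groove',.101),('stand',0)]:
  for d in viewer.pinpoint('wrist',n)[:2]:
    u=np.array(d['xy'])*[640,400]; P=ray('wrist',u,z,st); print(n,d['confidence'],u.round(1),P.round(4),(Rm.T@(P-st['eef_pos'])).round(4))
hsv=cv2.cvtColor(im,cv2.COLOR_BGR2HSV); g=cv2.inRange(hsv,(55,80,40),(90,255,255))
cs,_=cv2.findContours(g,cv2.RETR_EXTERNAL,cv2.CHAIN_APPROX_NONE); c=max(cs,key=cv2.contourArea)
w=np.array([ray('wrist',p[0].astype(float),.016,st)[:2] for p in c]); print(cv2.minAreaRect((w*1000).astype(np.float32)))
E
```

```text
time: 7.85
eef_pos: [0.5236, 0.2422, 0.1914]
tcp_rot: [0.979, 0.205, 0.004, 0.0]
contact_force: [1.2, 0.6, 0.1]
opening: 0.75
finger_force: 29.0
time: 8.85
eef_pos: [0.5235, -0.1006, 0.185]
tcp_rot: [0.979, 0.204, -0.001, -0.001]
contact_force: [0.1, 0.5, -1.9]
opening: 0.753
finger_force: 29.0
0.7529550633649194 29.016972994431853
seat 0.68 [318.2  97.7] [ 0.5946 -0.067   0.062 ] [ 0.0787 -0.0022  0.1229]
seat 0.65 [456.8 241.9] [ 0.5247 -0.2468  0.062 ] [-0.0573  0.1346  0.1229]
groove 0.68 [323.2  93.9] [ 0.5994 -0.0693  0.101 ] [0.0821 0.0017 0.0839]
stand 0.83 [318.4  94. ] [ 0.5966 -0.0659  0.    ] [ 0.081  -0.0024  0.1849]
stand 0.26 [452.6 245.2] [ 0.5025 -0.2831  0.    ] [-0.092   0.1591  0.1848]
((596.52783203125, -68.6545639038086), (148.1831817626953, 98.25012969970703), 23.74787139892578)
```

View pics/w5.png

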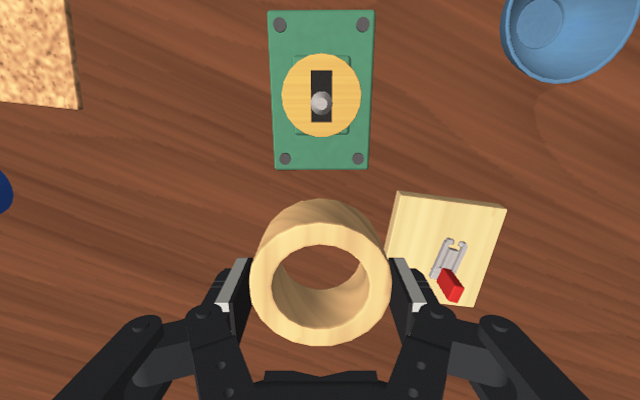

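The wrist picture shows the ring well held, with its top centred at about (321,295). The plate centre is at (321,95) and the spindle top at (321,102). The clip's ball tips are near (450,240) and (462,243), and the red tab is at (451,285).

```bash
python3 - <<'E'
from h import *
st=get_state(); Rm=R.from_quat(st['tcp_rot']).as_matrix(); e=st['eef_pos']; print(e)
def t(n,u,z):
    P=ray('wrist',u,z,st); print(n,P.round(4),(Rm.T@(P-e)).round(4)); return P
t('plate',(321,95),.062); t('plateL',(281,95),.062); t('plateB',(321,137),.062)
t('spindle top',(321,102),.12); t('ring',(321,295),e[2]+.0405); t('ringL',(250,290),e[2]+.0405);t('ringT',(321,245),e[2]+.0405);t('ringB',(321,346),e[2]+.0405)
im=cv2.imread('pics/w5.png'); c=cv2.resize(im[180:320,380:520],(560,560),interpolation=cv2.INTER_CUBIC); cv2.imwrite('pics/clip.png',c)
E
```

```text
[ 0.52402704 -0.09949131  0.18535795]
plate [ 0.5981 -0.0671  0.062 ] [8.090e-02 1.000e-04 1.233e-01]
plateL [ 0.5843 -0.0359  0.062 ] [ 0.0809 -0.0339  0.1233]
plateB [ 0.5656 -0.0813  0.062 ] [0.0454 0.0002 0.1233]
spindle top [ 0.5945 -0.0685  0.12  ] [0.077  0.     0.0653]
ring [ 0.5204 -0.1009  0.2259] [-0.0039 -0.0002 -0.0405]
ringL [ 0.5098 -0.0703  0.2259] [-0.0013 -0.0325 -0.0405]
ringT [ 0.5436 -0.0907  0.2259] [ 0.0214 -0.0002 -0.0405]
ringB [ 0.4937 -0.1127  0.2259] [-0.0331 -0.0001 -0.0405]
```

View pics/clip.png

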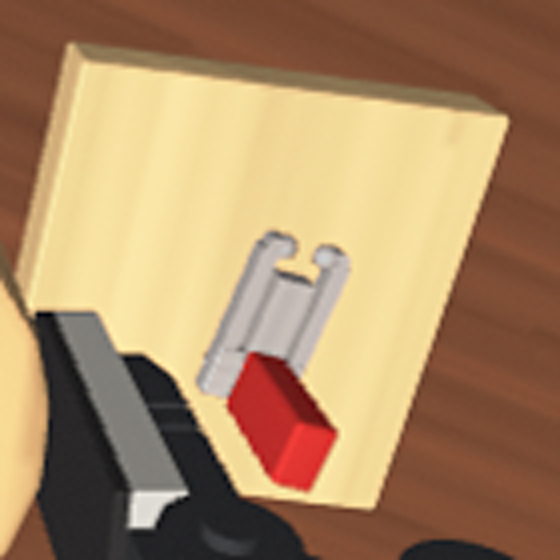

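```bash
python3 -m handwheel '[[[0.05,0.03,0,0,0],[0.05,0.03,0,0,0],[0.05,0.018,0,0,0],[0.05,0,0,0.02,0],[0.05,0,0,0.02,0],[0.05,0,0,0.015,0],[0.05,0,0,0,0],[0.05,0,0,0,0]]]' 25
python3 -m handwheel '[[[0.05,0,0,0.01,0],[0.05,0,0,0.01,0],[0.05,0,0,0.01,0],[0.05,0,0,0.01,0],[0.05,0,0,0.01,0],[0.05,0,0,0.008,0],[0.05,0,0,0.006,0],[0.05,0,0,0.004,0],[0.05,0,0,0,0],[0.05,0,0,0,0]]]' 25
```

```text
time: 9.72
eef_pos: [0.5949, -0.0684, 0.1295]
tcp_rot: [0.979, 0.205, -0.001, -0.001]
contact_force: [0.3, -0.5, -1.3]
opening: 0.749
finger_force: 29.0
time: 10.55
eef_pos: [0.5957, -0.0697, 0.0625]
tcp_rot: [0.979, 0.204, -0.0, -0.0]
contact_force: [-0.2, 1.5, -1.5]
opening: 0.751
finger_force: 29.0
```

Clear so far. I'll creep down in small steps until I feel contact.

```bash
python3 -m handwheel '[[[0.05,0,0,0.002,0],[0.05,0,0,0.001,0],[0.05,0,0,0.001,0],[0.05,0,0,0,0]]]' 25
python3 -m handwheel '[[[0.05,0,0,0.001,0],[0.05,0,0,0.001,0],[0.05,0,0,0,0]]]' 25
python3 -m handwheel '[[[0.05,0,0,0.001,0],[0.05,0,0,0,0]]]' 25
```

```text
time: 10.88
eef_pos: [0.5957, -0.0697, 0.0586]
tcp_rot: [0.979, 0.204, 0.0, 0.0]
contact_force: [-0.0, 1.1, -1.3]
opening: 0.751
finger_force: 29.0
time: 11.13
eef_pos: [0.5955, -0.0696, 0.0563]
tcp_rot: [0.979, 0.204, -0.0, -0.0]
contact_force: [-1.1, -0.4, -1.5]
opening: 0.746
finger_force: 29.0
time: 11.3
eef_pos: [0.5957, -0.0697, 0.0556]
tcp_rot: [0.979, 0.205, 0.0, 0.0]
contact_force: [-0.6, -0.0, -1.3]
opening: 0.752
finger_force: 29.0
```

```bash
python3 -m handwheel '[[[0.05,0,0,0.001,0],[0.05,0,0,0,0],[0.05,0,0,0,0]]]' 25
python3 -m handwheel '[[[0.05,0,0,0.001,0],[0.05,0,0,0,0],[0.05,0,0,0,0]]]' 25
```

```text
time: 11.55
eef_pos: [0.5958, -0.0697, 0.0556]
tcp_rot: [0.979, 0.205, -0.0, 0.0]
contact_force: [-3.0, -0.6, 5.3]
opening: 0.751
finger_force: 29.6
time: 11.8
eef_pos: [0.5958, -0.0697, 0.0555]
tcp_rot: [0.979, 0.205, -0.0, -0.0]
contact_force: [-5.5, 1.4, 10.4]
opening: 0.75
finger_force: 30.0
```

Contact came at TCP 0.0556, which is the expected seat height. I'll relax 2 mm and release.

```bash
python3 -m handwheel '[[[0.05,0,0,-0.002,0],[0.05,0,0,0,0],[0.07,0,0,0,0],[0.08,0,0,0,0],[0.0854,0,0,0,0],[0.0854,0,0,0,0],[0.0854,0,0,0,0],[0.0854,0,0,0,0]]]' 20
python3 -m handwheel '[[[0.0854,0,0,-0.02,0],[0.0854,0,0,-0.03,0],[0.0854,0,0,-0.03,0],[0.0854,0,0,-0.03,0],[0.0854,-0.03,0,0,0],[0.0854,-0.03,0,0,0],[0.0854,-0.02,0,0,0],[0.0854,0,0,0,0],[0.0854,0,0,0,0]]]'
python3 - <<'E'
from h import *
st=get_state(); im=viewer.read_camera('wrist'); Rm=R.from_quat(st['tcp_rot']).as_matrix()
for d in viewer.outline_of('wrist','ring')[:3]:
    e=np.array(d['extent'])*[640,400,640,400]; print(e.round(1),ray('wrist',e[:2]+e[2:]/2,.08,st).round(4))
a=cv2.resize(im[0:200,220:420],(600,600)); cv2.imwrite('pics/w6.png',im)
E
```

```text
time: 12.47
eef_pos: [0.5957, -0.0697, 0.0555]
tcp_rot: [0.979, 0.204, 0.0, 0.0]
contact_force: [-0.9, -0.2, 0.6]
opening: 1.002
finger_force: 0.0
time: 13.22
eef_pos: [0.5219, -0.102, 0.1658]
tcp_rot: [0.979, 0.204, 0.0, 0.0]
contact_force: [-0.2, 0.0, -0.1]
opening: 0.997
finger_force: 0.0
[274.7  45.5  90.5  98.2] [ 0.5965 -0.0687  0.08  ]
```

View pics/w6.png

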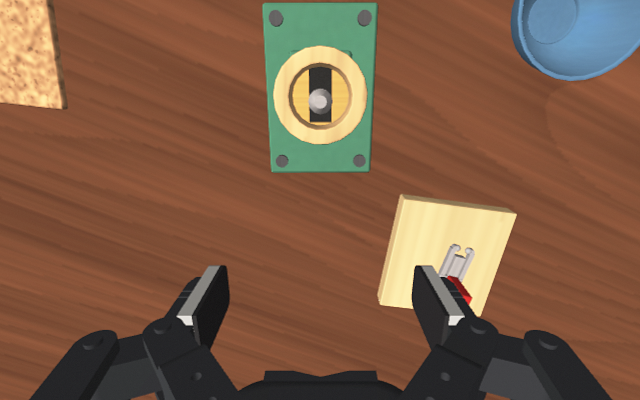

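The wrist picture shows the ring flat and centred on the plate at (321,95), with the spindle inside it at (320,101). Next I'll look at the clip from above.

```bash
python3 -m handwheel '[[[0.0854,-0.028,0.03,0,0],[0.0854,-0.028,0.03,0,0],[0.0854,-0.028,0.03,0,0],[0.0854,-0.028,0.03,0,0],[0.06,0,0.017,0,0],[0.06,0,0,0,6],[0.06,0,0,0,6],[0.06,0,0,0,6],[0.06,0,0,0,4],[0.06,0,0,0,0],[0.06,0,0,0,0]]]' 20
python3 - <<'E'
from h import *
st=get_state(); im=viewer.read_camera('wrist'); cv2.imwrite('pics/w7.png',im); Rm=R.from_quat(st['tcp_rot']).as_matrix(); e=st['eef_pos']
for n,z in [('clip',.02),('tab',.05),('clip_seat',.0235)]:
    for d in viewer.pinpoint('wrist',n)[:1]:
        u=np.array(d['xy'])*[640,400]; P=ray('wrist',u,z,st); print(n,round(d['confidence'],2),u.round(1),P.round(4),(Rm.T@(P-e)).round(4))
hsv=cv2.cvtColor(im,cv2.COLOR_BGR2HSV); g=cv2.inRange(hsv,(0,180,60),(5,255,255))|cv2.inRange(hsv,(172,180,60),(180,255,255))
cs,_=cv2.findContours(g,cv2.RETR_EXTERNAL,cv2.CHAIN_APPROX_NONE); print([ (cv2.boundingRect(c),cv2.contourArea(c)) for c in cs if cv2.contourArea(c)>80])
x,y,w,h=cv2.boundingRect(max(cs,key=cv2.contourArea)); x0,y0=max(0,x-50),max(0,y-90)
print(x0,y0); cv2.imwrite('pics/w7c.png',cv2.resize(im[y0:y0+200,x0:x0+200],(600,600),interpolation=cv2.INTER_CUBIC)); print(e)
E
```

```text
time: 14.23
eef_pos: [0.4753, -0.272, 0.1654]
tcp_rot: [1.0, 0.015, -0.0, -0.0]
contact_force: [-0.2, -0.3, 0.1]
opening: 0.704
finger_force: 0.0
clip 0.81 [320.4 142.5] [ 0.5122 -0.2702  0.02  ] [ 0.0369 -0.0006  0.1454]
tab 0.9 [327.1 192.6] [ 0.4714 -0.2776  0.05  ] [-0.0041  0.0055  0.1154]
clip_seat 0.7 [323.  145.1] [ 0.5103 -0.2727  0.0235] [0.035  0.0019 0.1419]
[((318, 175, 14, 31), 322.5)]
268 85
[ 0.47526524 -0.27198559  0.16539075]
```

View pics/w7c.png

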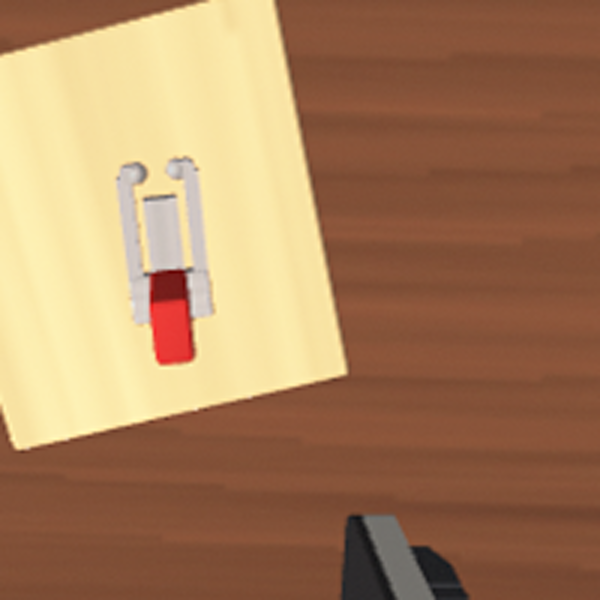

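The crop shows the clip's balls at full-picture pixels (312,142) and (328,141), the bridge's rear edge near (326,191), and the tab top at about (326,196). The clip leans about 6 to 7 degrees counter-clockwise from the tool x axis.

```bash
python3 - <<'E'
from h import *
st=get_state(); Rm=R.from_quat(st['tcp_rot']).as_matrix(); e=st['eef_pos']
f=lambda c,z:(Rm.T@(ray('wrist',(268+c[0]/3,85+c[1]/3),z,st)-e))
b=(f((133,172),.0235)+f((180,167),.0235))/2; r=(f((135,320),.027)+f((213,313),.027))/2
d=(b-r)[:2]; a=np.degrees(np.arctan2(d[1],d[0])); print(b.round(4),r.round(4),np.hypot(*d),a)
print('ballgap',f((133,172),.0235)-f((180,167),.0235),'bridge',f((135,320),.027)-f((213,313),.027))
u=d/np.hypot(*d); tab=b[:2]-u*.0408; print('tab tool xy',tab,'topred',(f((152,310),.065)+f((192,303),.065)+f((158,362),.065)+f((195,360),.065))/4)
th=np.radians(a); M=np.array([[np.cos(th),np.sin(th)],[-np.sin(th),np.cos(th)]]); print('after spin',a, M@tab)
E
```

```text
[ 0.0384 -0.0009  0.142 ] [-0.0091  0.0049  0.1385] 0.047892920087442954 -6.883396741291912
ballgap [-1.57116418e-03 -1.48702071e-02  3.74704893e-07] bridge [-2.40641073e-03 -2.56413063e-02  6.51771332e-07]
tab tool xy [-0.00210254  0.00403197] topred [-0.0027879   0.0043038   0.10051847]
after spin -6.883396741291912 [-0.00257062  0.00375092]
```

```bash
python3 -m handwheel '[[[0.04,0,0,0,-6.9],[0.04,-0.0025,0.004,0.01,0],[0.04,0,0,0.03,0],[0.04,0,0,0.03,0],[0.04,0,0,0.025,0],[0.04,0,0,0.015,0],[0.04,0,0,0.01,0],[0.04,0,0,0,0],[0.04,0,0,0,0]]]' 20
python3 -m handwheel '[[[0.04,0,0,0.005,0],[0.04,0,0,0.005,0],[0.04,0,0,0.0045,0],[0.04,0,0,0,0],[0.04,0,0,0,0]]]' 20
python3 -m handwheel '[[[0.025,0,0,0,0],[0.02,0,0,0,0],[0.017,0,0,0,0],[0.014,0,0,0,0],[0.012,0,0,0,0],[0.008,0,0,0,0],[0.004,0,0,0,0],[0.004,0,0,0,0],[0.004,0,0,0,0],[0.004,0,0,0,0]]]' 30
```

```text
time: 15.18
eef_pos: [0.4726, -0.2765, 0.0453]
tcp_rot: [0.997, 0.074, -0.0, -0.0]
contact_force: [-0.3, 0.1, 1.3]
opening: 0.466
finger_force: 0.0
time: 15.6
eef_pos: [0.4726, -0.2763, 0.031]
tcp_rot: [0.997, 0.074, -0.0, -0.0]
contact_force: [-0.2, -0.4, 0.6]
opening: 0.469
finger_force: 0.0
time: 16.43
eef_pos: [0.4728, -0.2765, 0.0313]
tcp_rot: [0.997, 0.074, 0.0, 0.0]
contact_force: [-0.1, -0.0, 2.7]
opening: 0.13
finger_force: 31.2
```

```bash
python3 -m handwheel '[[[0.004,0,0,-0.005,0],[0.004,0,0,-0.015,0],[0.004,0,0,-0.025,0],[0.004,0,0,-0.03,0],[0.004,0,0,-0.03,0],[0.004,0,0,-0.025,0],[0.004,0,0,0,-3],[0.004,0,0,0,-5],[0.004,0,0,0,-5],[0.004,0,0,0,-2.2],[0.004,0,0,0,0]]]' 30
python3 -m handwheel '[[[0.004,0.011,-0.0126,0,0],[0.004,0.022,-0.025,0,0],[0.004,0.022,-0.025,0,0],[0.004,0.022,-0.025,0,0],[0.004,0.022,-0.025,0,0],[0.004,0.015,-0.017,0,0],[0.004,0.011,-0.0118,0,0],[0.004,0,0,0,0],[0.004,0,0,0,0],[0.004,0,0,0,0]]]'
python3 - <<'E'
from h import *
st=get_state(); im=viewer.read_camera('wrist'); cv2.imwrite('pics/w8.png',im); Rm=R.from_quat(st['tcp_rot']).as_matrix(); e=st['eef_pos']
print(e,st['tcp_rot'],st['opening'],st['contact_force'])
for n,z in [('clip',e[2]-.0113),('tab',e[2]+.0187),('seat',.062),('groove',.101),('stand',0)]:
    for d in viewer.pinpoint('wrist',n)[:1]:
        u=np.array(d['xy'])*[640,400]; P=ray('wrist',u,z,st); print(n,round(d['confidence'],2),u.round(1),P.round(4),(Rm.T@(P-e)).round(4))
# spindle head: grey bright blob near predicted pixel
u0=proj('wrist',(.5945,-.0685,.12),st); print(u0)
E
```

```text
time: 17.35
eef_pos: [0.4724, -0.2762, 0.1609]
tcp_rot: [0.979, 0.206, -0.0, -0.0]
contact_force: [0.0, 0.4, -0.8]
opening: 0.126
finger_force: 30.9
time: 18.18
eef_pos: [0.53, -0.0972, 0.1609]
tcp_rot: [0.979, 0.205, -0.0, 0.0]
contact_force: [-0.1, 0.4, -1.0]
opening: 0.128
finger_force: 30.9
[ 0.53002478 -0.09716839  0.16090378] [ 9.78749069e-01  2.05061402e-01 -2.65480603e-04  1.02543760e-04] 0.12825488968147428 [-0.12786511  0.40983736 -1.0060198 ]
clip 0.91 [322.6 178.5] [ 0.5645 -0.083   0.1496] [0.0373 0.0008 0.0113]
tab 0.63 [319.7 264.5] [ 0.529  -0.0967  0.1796] [-0.0007 -0.0008 -0.0187]
seat 0.66 [319.  106.6] [ 0.5958 -0.0667  0.062 ] [ 0.0725 -0.0015  0.0989]
groove 0.78 [322.  107.3] [ 0.5979 -0.0682  0.101 ] [0.0738 0.0007 0.0599]
stand 0.85 [321.6 104.6] [ 0.5958 -0.0693  0.    ] [0.0715 0.0008 0.1609]
[320.43942806 114.22850812]
```

```bash
python3 -m handwheel '[[[0.004,0,0,0.01,0],[0.004,0,0,0.015,0],[0.004,0,0,0.012,0],[0.004,0,0,0.008,0],[0.004,0,0,0.004,0],[0.004,0,0,0.001,0],[0.004,0,0,0,0],[0.004,0,0,0,0]]]' 30
python3 -m handwheel '[[[0.004,0,0,0.0018,0],[0.004,0,0,0,0],[0.004,0,0,0,0],[0.004,0,0,0,0]]]' 30
```

```text
time: 19.15
eef_pos: [0.5308, -0.0968, 0.1116]
tcp_rot: [0.979, 0.205, 0.0, 0.0]
contact_force: [-0.7, 0.7, -0.1]
opening: 0.129
finger_force: 30.9
time: 19.48
eef_pos: [0.5304, -0.0967, 0.1095]
tcp_rot: [0.979, 0.205, 0.0, 0.0]
contact_force: [0.5, 0.3, -0.8]
opening: 0.132
finger_force: 30.9
```

Next I'll touch the ring's top lightly to calibrate the clip's height.

```bash
python3 -m handwheel '[[[0.004,0,0,0.001,0],[0.004,0,0,0,0],[0.004,0,0,0,0]]]' 30|egrep 'pos|force'
python3 -m handwheel '[[[0.004,0,0,0.0007,0],[0.004,0,0,0,0],[0.004,0,0,0,0]]]' 30|egrep 'pos|force'
python3 -m handwheel '[[[0.004,0,0,0.0007,0],[0.004,0,0,0,0],[0.004,0,0,0,0]]]' 30|egrep 'pos|force'
```

```text
eef_pos: [0.5302, -0.0967, 0.1082]
contact_force: [-1.4, -0.2, -0.5]
finger_force: 30.9
eef_pos: [0.5302, -0.0967, 0.1075]
contact_force: [-0.5, 0.4, -0.8]
finger_force: 30.9
eef_pos: [0.5305, -0.0967, 0.1071]
contact_force: [-0.1, -0.4, 0.8]
finger_force: 31.0
```

```bash
python3 -m handwheel '[[[0.004,0,0,-0.0017,0],[0.004,0,0,0,0],[0.004,0.004,0,0,0],[0.004,0.004,0,0,0],[0.004,0.004,0,0,0],[0.004,0.003,0,0,0],[0.004,0,0,0,0],[0.004,0,0,0,0]]]' 30|egrep 'pos|force'
python3 -m handwheel '[[[0.004,0.0015,0,0,0],[0.004,0.0015,0,0,0],[0.004,0,0,0,0],[0.004,0,0,0,0]]]' 30|egrep 'pos|force'
python3 -m handwheel '[[[0.004,0.001,0,0,0],[0.004,0.001,0,0,0],[0.004,0,0,0,0],[0.004,0,0,0,0]]]' 30|egrep 'pos|force'
```

```text
eef_pos: [0.5441, -0.0905, 0.1084]
contact_force: [-0.6, -0.3, -1.0]
finger_force: 30.9
eef_pos: [0.5468, -0.0894, 0.1086]
contact_force: [0.6, -0.7, -0.6]
finger_force: 30.9
eef_pos: [0.5485, -0.0889, 0.1085]
contact_force: [-1.6, -0.6, -0.0]
finger_force: 30.9
```

```bash
for i in 1; do :; done; python3 -m handwheel '[[[0.004,0.001,0,0,0],[0.004,0.001,0,0,0],[0.004,0,0,0,0]]]' 30|egrep 'pos|force'
python3 -m handwheel '[[[0.004,0.001,0,0,0],[0.004,0.001,0,0,0],[0.004,0,0,0,0]]]' 30|egrep 'pos|force'
python3 -m handwheel '[[[0.004,0.001,0,0,0],[0.004,0,0,0,0],[0.004,0,0,0,0]]]' 30|egrep 'pos|force'
```

```text
eef_pos: [0.5503, -0.0886, 0.1084]
contact_force: [-1.2, -3.1, -0.3]
finger_force: 30.9
eef_pos: [0.5513, -0.0878, 0.108]
contact_force: [-2.9, -4.5, -1.4]
finger_force: 30.8
eef_pos: [0.5522, -0.0873, 0.108]
contact_force: [-2.6, -5.3, -1.1]
finger_force: 30.8
```

There's a side force of about 4 N toward tool +y, so I'll yield that way a little.

```bash
python3 -m handwheel '[[[0.004,0,0.0007,0,0],[0.004,0,0,0,0],[0.004,0,0,0,0]]]' 30|egrep 'pos|force'
python3 -m handwheel '[[[0.004,0,0.0007,0,0],[0.004,0,0,0,0],[0.004,0,0,0,0]]]' 30|egrep 'pos|force'
```

```text
eef_pos: [0.5524, -0.0877, 0.108]
contact_force: [-3.2, -3.3, -0.7]
finger_force: 30.8
eef_pos: [0.5525, -0.088, 0.1079]
contact_force: [-3.3, -4.3, -0.0]
finger_force: 30.9
```

```bash
python3 -m handwheel '[[[0.004,0,0.001,0,0],[0.004,0,0,0,0],[0.004,0,0,0,0]]]' 30|egrep 'pos|force'
python3 -m handwheel '[[[0.004,0.001,0,0,0],[0.004,0,0,0,0],[0.004,0,0,0,0]]]' 30|egrep 'pos|force'
python3 -m handwheel '[[[0.004,0.001,0,0,0],[0.004,0,0,0,0],[0.004,0,0,0,0]]]' 30|egrep 'pos|force'
```

```text
eef_pos: [0.5528, -0.0885, 0.1079]
contact_force: [-4.6, -2.1, -0.0]
finger_force: 30.9
eef_pos: [0.554, -0.088, 0.1079]
contact_force: [-5.3, -1.8, -0.9]
finger_force: 30.9
eef_pos: [0.5569, -0.0872, 0.1087]
contact_force: [-0.0, 1.7, -1.2]
finger_force: 30.8
```

The balls have passed the neck. I'll push on until the nose stops.

```bash
python3 -m handwheel '[[[0.004,0.001,0,0,0],[0.004,0,0,0,0],[0.004,0,0,0,0]]]' 30|egrep 'pos|force'
python3 -m handwheel '[[[0.004,0.001,0,0,0],[0.004,0,0,0,0],[0.004,0,0,0,0]]]' 30|egrep 'pos|force'
python3 -m handwheel '[[[0.004,0.001,0,0,0],[0.004,0,0,0,0],[0.004,0,0,0,0]]]' 30|egrep 'pos|force'
```

```text
eef_pos: [0.5581, -0.0869, 0.1091]
contact_force: [2.2, 2.3, -1.2]
finger_force: 30.8
eef_pos: [0.5582, -0.0871, 0.1089]
contact_force: [0.8, 1.9, 0.7]
finger_force: 31.0
eef_pos: [0.5584, -0.087, 0.1084]
contact_force: [-1.1, 1.0, 1.2]
finger_force: 31.0
```

```bash
python3 -m handwheel '[[[0.004,0.001,0,0,0],[0.004,0,0,0,0],[0.004,0,0,0,0]]]' 30|egrep 'pos|force'
python3 -m handwheel '[[[0.004,0.001,0,0,0],[0.004,0,0,0,0],[0.004,0,0,0,0]]]' 30|egrep 'pos|force'
```

```text
eef_pos: [0.5587, -0.0867, 0.1081]
contact_force: [-4.8, 0.0, 0.9]
finger_force: 31.0
eef_pos: [0.5589, -0.0865, 0.1078]
contact_force: [-5.3, -1.4, 0.4]
finger_force: 31.0
```

The nose has stopped and the clip is home. I'll relax, open, and withdraw upward.

```bash
python3 -m handwheel '[[[0.004,-0.002,0,0,0],[0.004,0,0,0,0],[0.012,0,0,0,0],[0.016,0,0,0,0],[0.025,0,0,0,0],[0.035,0,0,0,0],[0.045,0,0,0,0],[0.045,0,0,0,0],[0.045,0,0,0,0],[0.045,0,0,0,0]]]' 20
python3 -m handwheel '[[[0.045,0,0,-0.01,0],[0.045,0,0,-0.02,0],[0.045,0,0,-0.03,0],[0.045,0,0,-0.03,0],[0.045,-0.03,0,0,0],[0.045,-0.02,0,0,0],[0.045,0,0,0,0],[0.045,0,0,0,0],[0.045,0,0,0,0]]]'
python3 - <<'E'
from h import *
st=get_state(); im=viewer.read_camera('wrist'); viewer.read_camera('scene'); cv2.imwrite('pics/w9.png',im)
for n,z in [('clip',.0975),('clip_seat',.101),('tab',.1275),('ring',.062),('groove',.101)]:
    for d in viewer.pinpoint('wrist',n)[:1]:
        u=np.array(d['xy'])*[640,400]; P=ray('wrist',u,z,st); print(n,round(d['confidence'],2),u.round(1),P.round(4))
for n,z in [('clip_seat',.101),('tab',.1275)]:
    for d in viewer.pinpoint('scene',n)[:1]:
        u=np.array(d['xy'])*[640,400]; print('scene',n,round(d['confidence'],2),u.round(1),ray('scene',u,z).round(4))
E
```

```text
time: 25.65
eef_pos: [0.5588, -0.0869, 0.1086]
tcp_rot: [0.979, 0.205, 0.0, 0.0]
contact_force: [0.7, 0.8, 0.5]
opening: 0.527
finger_force: 0.0
time: 26.4
eef_pos: [0.5134, -0.1069, 0.1991]
tcp_rot: [0.979, 0.205, 0.001, 0.0]
contact_force: [-0.3, -0.5, -0.3]
opening: 0.526
finger_force: 0.0
clip 0.62 [322.  86.] [ 0.5942 -0.0724  0.0975]
clip_seat 0.71 [316.8  86. ] [ 0.5926 -0.0688  0.101 ]
tab 0.74 [316.  140.7] [ 0.5576 -0.0836  0.1275]
groove 0.98 [322.1  81.6] [ 0.5971 -0.0712  0.101 ]
scene clip_seat 0.74 [301.  237.9] [ 0.5931 -0.0678  0.101 ]
scene tab 0.71 [282.3 228.7] [ 0.557  -0.0875  0.1275]
```

```bash
python3 -c "
from plant import sign_off
print(sign_off())"
```

```text
the job is handed in; nothing more can be done
None
```

The job is handed in at about 26 s, verdict not shown: by force and camera readings, the ring sits flat on the brass shoulder and the clip is pushed to its stop on the neck and let go, with the vase, bowl and brush never approached; an early mis-grasp pressed about 18 N on the ring's top on its cork pad, while pushes at the stand read at most about 12 N.

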